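# Shim the specimen turntable level

### The job

The turntable's hinged board droops at one edge. First lift the yellow hardness pick, which lies in front of that low edge, out of the way and lay it on the blue rubber mat; then slide the orange wedge, thin end first along the countertop, under the low edge until the board sits level, and leave it there carrying the board. Leave everything else on the counter, the thin grey wedge included, where it is.

Things in the scene. Friction and masses are not known exactly. Their poses are not given: they have to be found in the camera images.
- stand: Fixed stand of the turntable. Origin on the countertop; x points from the low edge to the hinge, y along the low edge, z up. Hinge axis along y at x = +90 mm, 34 mm up; it bears an aluminium board 164 mm wide, 16 mm thick. Steel rails 8 mm high lie below the board's sides (|y| = 80 to 96 mm, x = -90 to 110 mm); between them the counter is open under the board to x = +85 mm.
- low_edge (a point): Middle of the low edge's round steel bar (12 mm diameter, 168 mm long, along y) as it is when LEVEL: 100 mm from the stand's origin towards -x, 30 mm up (bar's underside 24 mm up). The point is fixed to the stand and does not move with the board; at the start the real bar is 13 mm lower, underside 11 mm up. Axes as stand.
- deck (a joint): Tilt of the hinged board, rad: 0 level, about -0.07 drooping at the start, positive when the edge is above level. It rises by about 1.1 mrad per mm of wedge pushed in, once the bar touches the ramp.
- wedge_grip (a point): Centre of the grip block of the loose orange wedge (0.16 kg), 27.5 mm up. x points level to the thin tip, z up. Block 40 mm (x) by 30 mm (y), 55 mm high. Ahead of it the ramp: 130 mm long, 44 mm wide, 32 mm high at the block, 4 mm at the tip, which is 150 mm ahead of this point. Friction holds the wedge where it is left.
- wedge_mark (a point): White line across the orange wedge's ramp, on its surface, 57 mm ahead of the grip block's centre, 93 mm from the tip; the ramp is 24 mm high there. With this line right under the low edge's bar the board is level. Axes as wedge_grip.
- disc: Round wooden turntable on the board, 124 mm across, top 64 mm up when level, with a black basalt chunk stuck on it to about 110 mm up. With the board it presses down with about 4 N at the low edge, and falls back if not carried. It may turn. Origin at the centre of its underside.
- pick_mid (a point): Centre of the handle of the loose yellow hardness pick, 10 mm up while it lies. x axis along it to the steel tip. Handle 105 mm long, 22 mm wide, 20 mm high; the black collar and steel tip reach on to 102 mm ahead of this point; 0.09 kg.
- mat: Fixed blue rubber mat, 180 mm (x) by 90 mm (y), 4 mm thick; origin at the centre of its underside.
- thin_wedge_grip (a point): Centre of the grip block of a grey wedge shaped as the orange one, but its ramp rises only to 13 mm: too thin for the job. Bystander. Axes and block size as for the orange wedge; 27.5 mm up.
- acrylic_box: Bystander: clear lidded mineral box 112 x 82 x 49 mm; origin at the centre of its underside.
- calipers: Bystander: chrome calipers lying flat, 170 mm long (x), jaws reach 55 mm to +y; origin below the beam's middle.
- granite: Bystander: pale rock, 75 x 55 x 50 mm; origin at the centre of its underside.
- bottle: Bystander: tall bottle 60 mm across, 170 mm high; origin at the centre of its underside.
- streak_tiles: Bystander: two white streak tiles, one on the other, 100 x 50 x 16 mm; origin at the centre of the underside.
There are look-alikes about, which are no part of the job. Of the things shaped like the part that bears wedge_grip, the orange one is meant.

How it is judged:
By the outcome, as a careful person would: the job done as asked, in the order asked, and still so for the second after the job is handed in, with the robot touching nothing.
It also fails if it takes over 64 s, if anything falls off the work surface, if the arm or the gripper's body presses on something with over 40 N, if the wrist force passes 120 N, or if a joint passes its speed limit or range.

### The arm

A 6-joint arm with a two-finger parallel gripper is mounted at the origin on the work surface. World frame = base frame: x ahead of the robot, y to its left, z up, the work surface at z = 0. Lengths are in m, angles in rad, forces in N, time in s.
With the tool pointing down it reaches from about 0.4 to 0.825 m from the base axis. Payload 7 kg.
Tool frame: the origin (TCP) lies where the fingers leave the gripper's body, on its centre line; the fingertips stand 73 mm ahead of it and the grasp point (between the pads) lies 54 mm ahead of it; z points along the fingers, y is the line along which they close (so a half turn about z gives the same grasp; the last joint's range is limited). The gripper opens to 85 mm and grips with 20 to 120 N. Pads are 22 mm wide; open, the fingers measure 114 mm over their backs; the gripper's body (76 mm by 85 mm) begins 54 mm behind the grasp point. The pads swing forward as they close: fully open they stand 13 mm farther back than shut.
Start: joints at [-0.97, 0.359, 0.012, 0, -1.224, -0.288], TCP at [0.208, -0.642, 0.304] pointing down, gripper open.
Joint ranges: [-3.07, 3.07], [-1.43, 2.12], [-1.02, 1.25], [-3.03, 1.67], [-3.05, -0], [-3.03, 3.03]. Speed limits (rad/s): [2.39, 2.39, 3.01, 3.14, 3.14, 3.14].

### API

Orientations are given as a unit quaternion [x, y, z, w].
In Python, from cell import r gives the robot as it stands.
- The arm moves only by the tool send_rows, never from a script. Its argument "moves" is text: rows parted by semicolons, each of 6 numbers parted by spaces: the shift along the tool's x, y, z in m, then the turn, a rotation vector about the tool's x, y, z in rad. A call has 1 to 20 rows; each row shifts and turns the commanded pose from where the row before left it, along the tool's axes as they then stand; what a row does not reach is not made up. A row lasts 1/8 s, in which the tool goes at most 62.5 mm and 10.7 degrees, less where a joint would pass 70% of its speed; a pose out of reach is approached as far as the arm can. A call is refused whole if a number of a shift passes 0.0625 or a number of a turn 0.188, either way. A call with a gripper value outside its range is refused whole. "claw" is the closure in counts, from 0 (fully open) to 255 (shut), set as the call begins (left out, the last holds). The fingers move at their own pace and stop on an object; the grip force is fixed at half the most. Time passes only in rows, so rows that do not move let the fingers close. It gives the time, the measured TCP pose, the force, the opening and the grip force at its end, in the units of the state.
- r.read_state(): the state, without advancing time (a new reading comes with each control period).
- r.snapshot(name): name is "scene" or "top"; returns (picture, depth): 420x560x3 uint8, red, green, blue; 420x560 float32, m along the optical axis (not along the pixel's ray), 0 where there is no reading.
- r.calibration(name): a dict with "camera_matrix" (3x3 intrinsics, pixels), "rvec" (rotation vector, rad) and "tvec" (3), from world to camera coordinates, as OpenCV has them. Camera axes: x right, y down, z forward; pixel columns grow to the right and rows downward; lengths in m; the calibration is good to about 2 mm. A picture is of the moment at which its call begins. calibration takes no time and is no camera call.
- r.finish_job(): hands the job in; it is judged then, once.
The state is a dict: "time": time; "qpos": joint angles; "joint_velocities": joint speeds; "effort": joint torques, N m; "position": TCP position; "orientation": TCP orientation; "wrist_force": force on the tool from outside, world axes, zero at the start; "torque": the same for the moment, N m; "grip_width": finger opening in m; "grasp_force": force on a finger pad.
Only numpy, scipy, OpenCV 4.12 (cv2) and the standard library are available. Lean on these libraries where they do the work, as an engineer would, in place of code of your own. Each camera call takes 0.05 s, during which the arm holds its last target. There are 200 camera calls.

## Working session

There is one attempt and no reset: what is moved stays moved. The work goes in short steps, Python scripts to look and compute and a tool call to move; the robot and the scene stay as the last step left them, time stands still between calls to the robot, and variables do not carry over. Pictures are saved under pics/ and viewed, at most 10 in all, crops included, and the job is handed in when it is done.

Besides the shell and the picture viewer there is one more tool, called after "Request:" as name(argument=value, ...), one argument or row to a line, values as JSON. send_rows: Moves the arm, as the interface text tells. Its arguments: {"type":"object","properties":{"moves":{"type":"string"},"claw":{"type":"number"}},"required":["moves"]}

```bash
mkdir -p pics; ls; cat > h.py <<'E'
import numpy as np, cv2
from cell import r
def cal(n):
    c=r.calibration(n); return np.array(c["camera_matrix"],float),cv2.Rodrigues(np.array(c["rvec"],float))[0],np.array(c["tvec"],float).ravel()
def snap(n,f=None):
    p,d=r.snapshot(n)
    if f: cv2.imwrite('pics/'+f,p[:,:,::-1])
    return p,d
def ray(n,uv,z):
    K,R,t=cal(n); c=-R.T@t
    uv=np.atleast_2d(np.array(uv,float)); d=(np.linalg.inv(K)@np.c_[uv,np.ones(len(uv))].T).T@R
    return c+d*((z-c[2])/d[:,2])[:,None]
def world(n,d):
    K,R,t=cal(n); v,u=np.mgrid[:d.shape[0],:d.shape[1]]
    P=np.stack([(u-K[0,2])/K[0,0]*d,(v-K[1,2])/K[1,1]*d,d],-1)
    return (P-t)@R
def proj(n,X):
    K,R,t=cal(n); x=(K@(R@np.atleast_2d(X).T+t[:,None])).T; return x[:,:2]/x[:,2:]
E
python3 - <<'E'
from h import *
a,da=snap("top"); b,db=snap("scene")
np.savez('s0.npz',a=a,da=da,b=b,db=db)
cv2.imwrite('pics/a0.png',cv2.resize(a[:,:,::-1],(800,600))); cv2.imwrite('pics/b0.png',cv2.resize(b[:,:,::-1],(800,600)))
for n in("top","scene"):
    K,R,t=cal(n);print(n,K[0,0],-R.T@t,R[2])
print(r.read_state())
E
```

```text
pics
top 379.2011914010616 [ 0.37272339 -0.06047573  1.13846005] [ 0.11557023  0.01631256 -0.99316535]
scene 481.13591917733766 [1.34805973 0.36336157 0.77950547] [-0.71499527 -0.34580958 -0.60761624]
{'time': 0.1, 'qpos': array([-9.69866318e-01,  3.59342478e-01,  1.11924057e-02, -2.81073482e-04,
       -1.22410494e+00, -2.88118486e-01]), 'joint_velocities': array([-9.96225667e-05, -1.49442993e-03,  1.61559100e-03,  2.01144270e-03,
       -2.04488936e-04, -1.11396022e-03]), 'effort': array([-3.46166576e-03, -5.84763873e+01,  2.94108170e+01,  6.95461348e+00,
       -3.16913778e-03, -3.37697043e-05]), 'position': array([ 0.20762348, -0.64195996,  0.30306289]), 'orientation': array([-1.55721547e-01,  9.87800714e-01,  7.15286215e-04, -1.94340028e-04]), 'wrist_force': array([-0.13020411, -0.60875668, -0.13640088]), 'torque': array([ 0.02540969, -0.00560945, -0.05313652]), 'grasp_force': 0.0, 'grip_width': 0.08513359557140283}
```

View pics/a0.png

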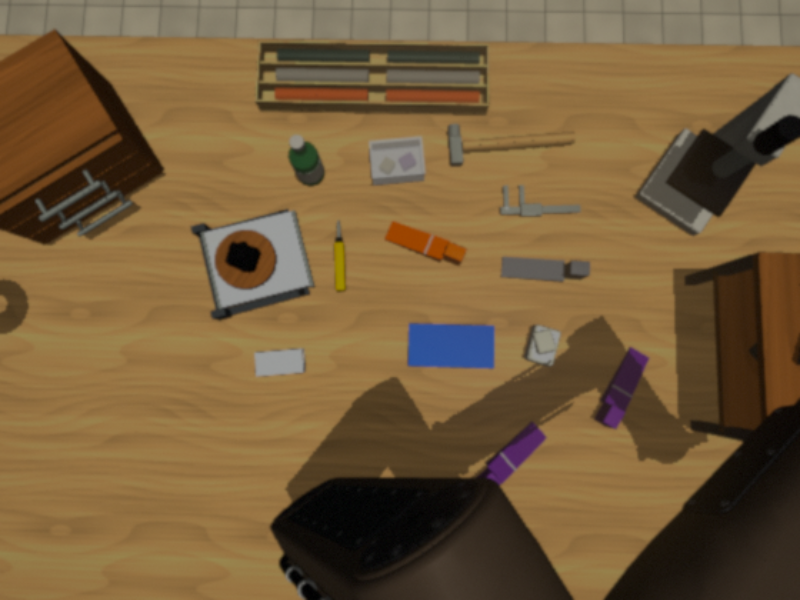

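View pics/b0.png

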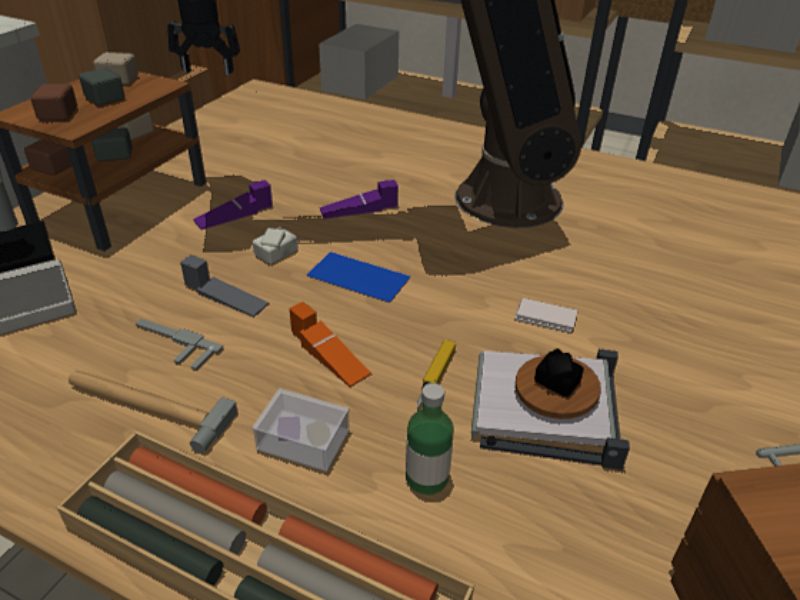

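Top view (800x600): the wedge-shaped things are orange (425,243), grey (545,268), and purple (515,455) and (625,388). The orange one is meant, with its tip pointing left towards the low edge. The pick is at (340,262) with its tip up, the mat at (452,345), and the board at (257,262) with its hinge on the left and low edge on the right. The bottle at (305,160) and box at (397,160) are near.

```bash
cat > m.py <<'E'
from h import *
s=np.load('s0.npz')
def mask(im,lo,hi,box):
    h=cv2.cvtColor(im,cv2.COLOR_RGB2HSV); m=cv2.inRange(h,lo,hi); k=np.zeros_like(m); u0,v0,u1,v1=[int(x*.7) for x in box]; k[v0:v1,u0:u1]=m[v0:v1,u0:u1]; return k
C=dict(pick=((22,150,60),(34,255,255),(325,210,360,300),(410,330,470,420)),
 wedge=((5,190,80),(13,255,255),(375,210,475,275),(280,295,380,390)),
 mat=((105,150,60),(125,255,255),(395,310,505,380),(300,240,420,310)))
for n,(lo,hi,bt,bs) in C.items():
    for cam,im,d,b in(("top",s['a'],s['da'],bt),("scene",s['b'],s['db'],bs)):
        m=mask(im,lo,hi,b)>0; P=world(cam,d)[m&(d>0)]
        z=P[:,2]; print(n,cam,m.sum(),'z pct',np.percentile(z,[5,50,95]).round(4))
        t=P[z>np.percentile(z,30)] if n=='pick' else P
        rc=cv2.minAreaRect((t[:,:2]*1000).astype(np.float32)); print('  rect mm',np.round(rc[0],1),np.round(rc[1],1),round(rc[2],1), 'corners',cv2.boxPoints(rc).round(0).tolist())
        if n=='wedge':
            q=P[z>.045]; rc=cv2.minAreaRect((q[:,:2]*1000).astype(np.float32)); print('  block',len(q),np.round(rc[0],1),np.round(rc[1],1),round(rc[2],1),q.mean(0).round(4),np.median(q[:,2]))
            w=P[z<.04];c=w.mean(0);u=np.linalg.svd((w-c)[:,:2],full_matrices=False)[2][0];print('  ramp axis',u,c,np.degrees(np.arctan2(u[1],u[0])))
# board
for cam,d in(("top",s['da']),("scene",s['db'])):
    P=world(cam,d); q=P[(P[...,2]>.015)&(P[...,2]<.047)&(P[...,0]>.2)&(P[...,0]<.6)&(P[...,1]>.02)&(P[...,1]<.35)]
    rc=cv2.minAreaRect((q[:,:2]*1000).astype(np.float32)); print('board',cam,len(q),rc,cv2.boxPoints(rc).round(0).tolist())
a=s['a'][:,:,::-1]; x=a[140:230,130:345]
cv2.imwrite('pics/c.png',cv2.resize(x,(800,335),interpolation=cv2.INTER_CUBIC))
E
python3 m.py
```

```text
pick top 251 z pct [0.0144 0.0187 0.0225]
  rect mm [583.   78.5] [103.5  20.3] 4.9 corners [[531.0, 84.0], [532.0, 64.0], [635.0, 73.0], [634.0, 93.0]]
pick scene 298 z pct [0.0153 0.0187 0.0209]
  rect mm [583.5  80.8] [103.7  20.8] 3.8 corners [[531.0, 88.0], [532.0, 67.0], [636.0, 74.0], [635.0, 95.0]]
wedge top 526 z pct [0.0053 0.0175 0.0328]
  rect mm [636.2 -99. ] [164.1  44.7] 68.4 corners [[585.0, -167.0], [627.0, -184.0], [687.0, -31.0], [646.0, -15.0]]
  block 14 [ 601.5 -152.1] [38.9 12.9] 46.1 [ 0.6001 -0.1544  0.0517] 0.05194684140165891
  ramp axis [0.3818248  0.92423472] [ 0.641729   -0.08094836  0.01769955] 67.55323920031755
wedge scene 988 z pct [0.0041 0.018  0.0546]
  rect mm [635.2 -98.5] [172.6  46.5] 68.4 corners [[582.0, -170.0], [625.0, -187.0], [689.0, -27.0], [645.0, -10.0]]
  block 135 [ 611.2 -158.3] [42.2 30.4] 64.7 [ 0.6131 -0.1583  0.0541] 0.054276462448718865
  ramp axis [0.35616772 0.93442204] [ 0.64386223 -0.07886695  0.01652434] 69.13497192252261
mat top 1621 z pct [-0.0001  0.0034  0.0069]
  rect mm [ 422.8 -158.9] [ 83.5 173.2] 0.1 corners [[381.0, -72.0], [381.0, -246.0], [465.0, -245.0], [464.0, -72.0]]
mat scene 1240 z pct [0.0004 0.0028 0.0057]
  rect mm [ 422.1 -157.9] [178.8  93.5] 89.5 corners [[374.0, -247.0], [468.0, -248.0], [470.0, -69.0], [376.0, -68.0]]
board top 1813 ((474.76641845703125, 207.7130126953125), (250.3950958251953, 284.3231201171875), 0.0395783856511116) [[349.0, 350.0], [350.0, 65.0], [600.0, 66.0], [600.0, 350.0]]
board scene 1541 ((475.6307678222656, 208.95028686523438), (281.93756103515625, 248.58253479003906), 89.97019958496094) [[351.0, 68.0], [600.0, 68.0], [600.0, 350.0], [351.0, 350.0]]
```

View pics/c.png

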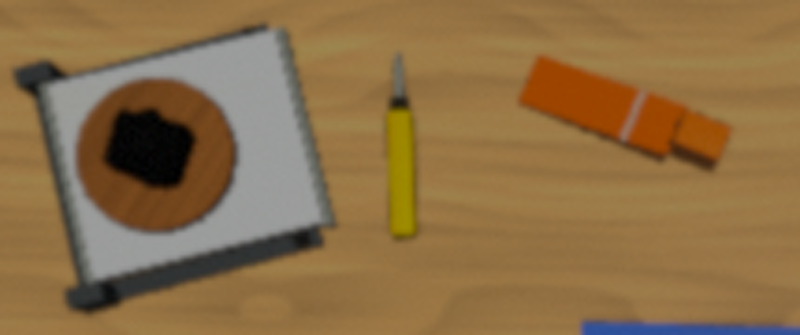

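The crop confirms it: orange wedge with a white line at (632,115), block at (703,137), tip towards the board. The pick lies between the wedge and the low edge. Next I move above the pick.

Request:
send_rows(
  moves="0 0 0 0 0 0.118; 0 0 0 0 0 0.118; -0.0307 0.0494 0 0 0 0; -0.0307 0.0494 0 0 0 0; -0.0307 0.0494 0 0 0 0; -0.0307 0.0494 0 0 0 0; -0.0307 0.0494 0 0 0 0; -0.0307 0.0494 0 0 0 0; -0.0307 0.0494 0 0 0 0; -0.0307 0.0494 0 0 0 0; -0.0307 0.0494 0 0 0 0; -0.0307 0.0494 0 0 0 0; -0.0307 0.0494 0 0 0 0; -0.0307 0.0494 0 0 0 0; -0.0307 0.0494 0 0 0 0; -0.0307 0.0494 0 0 0 0; 0 0 0.05 0 0 0; 0 0 0.05 0 0 0; 0 0 0 0 0 0",
  claw=100,
)

```text
time: 2.48
position: [0.5809, 0.0796, 0.2001]
orientation: [-0.038, 0.999, -0.001, -0.004]
wrist_force: [0.4, 0.2, 1.0]
grip_width: 0.0522
grasp_force: 0.0
```

```bash
cat > h2.py <<'E'
from h import *
def st():
    s=r.read_state(); q=np.array(s['orientation']); x,y,z,w=q
    X=np.array([1-2*(y*y+z*z),2*(x*y+z*w)]); print('t',round(s['time'],2),'pos',s['position'].round(4),'toolx yaw',np.degrees(np.arctan2(X[1],X[0])).round(2),'q',s['qpos'].round(2),'F',s['wrist_force'].round(1),'w',round(s['grip_width'],4),'g',round(s['grasp_force'],1),'tilt',(2*(x*z-w*y)).round(4))
    return s
E
python3 - <<'E'
from h2 import *
st()
s=np.load('s0.npz')
for cam,im,d in(("top",s['a'],s['da']),("scene",s['b'],s['db'])):
    P=world(cam,d); h=cv2.cvtColor(im,cv2.COLOR_RGB2HSV)
    m=(P[...,2]>.016)&(P[...,2]<.06)&(P[...,0]>.46)&(P[...,0]<.74)&(P[...,1]>.08)&(P[...,1]<.35)&(h[...,1]<70)&(h[...,2]>70)&(d>0)
    m=cv2.morphologyEx(m.astype(np.uint8),cv2.MORPH_OPEN,np.ones((3,3)))
    n,l,S,_=cv2.connectedComponentsWithStats(m); k=1+S[1:,4].argmax(); q=P[l==k]
    rc=cv2.minAreaRect((q[:,:2]*1000).astype(np.float32)); print(cam,len(q),np.round(rc[0],1),np.round(rc[1],1),round(rc[2],2),cv2.boxPoints(rc).round(0).tolist())
    yaw=np.radians(103); t=(q[:,:2]@[np.cos(yaw),np.sin(yaw)]); print('low z',np.median(q[t<t.min()+.015][:,2]),'hi z',np.median(q[t>t.max()-.02][:,2]))
E
```

```text
t 2.48 pos [0.5809 0.0796 0.2001] toolx yaw -175.62 q [ 0.47  0.31 -0.32 -0.   -0.95 -1.96] F [0.4 0.2 1. ] w 0.0522 g 0.0 tilt 0.0081
top 2243 [591.2 250.2] [166.7 200.8] 16.43 [[483.0, 323.0], [540.0, 130.0], [700.0, 177.0], [643.0, 370.0]]
low z 0.02295870511473046 hi z 0.040305442713143236
scene 3230 [584.9 249.5] [184.8 200.3] 16.35 [[468.0, 320.0], [524.0, 127.0], [702.0, 179.0], [645.0, 372.0]]
low z 0.021789636868576295 hi z 0.03969194544334476
```

Request:
send_rows(
  moves="0 0 0.05 0 0 0; 0 0 0.05 0 0 0; 0 0 0.024 0 0 0; 0 0 0 0 0 0; 0 0 0 0 0 0",
)

```text
time: 3.1
position: [0.5847, 0.0808, 0.0822]
orientation: [-0.039, 0.999, 0.0, 0.002]
wrist_force: [0.0, -1.1, -0.3]
grip_width: 0.0518
grasp_force: 0.0
```

Request:
send_rows(
  moves="0 0 0 0 0 0; 0 0 0 0 0 0; 0 0 0 0 0 0; 0 0 0 0 0 0; 0 0 0 0 0 0; 0 0 0 0 0 0",
  claw=255,
)

```text
time: 3.85
position: [0.5839, 0.0806, 0.0817]
orientation: [-0.039, 0.999, 0.0, 0.001]
wrist_force: [-1.8, -0.8, 8.1]
grip_width: 0.0203
grasp_force: 59.0
```

Request:
send_rows(
  moves="0 0 -0.04 0 0 0; 0 0 -0.05 0 0 0; 0 0 -0.05 0 0 0; 0 0 0 0 0 0",
)

```text
time: 4.35
position: [0.5851, 0.081, 0.2253]
orientation: [-0.039, 0.999, 0.001, 0.004]
wrist_force: [-0.4, 0.4, -1.0]
grip_width: 0.0199
grasp_force: 59.5
```

Request:
send_rows(
  moves="0 0 0 0 0 -0.187; 0 0 0 0 0 -0.187; 0 0 0 0 0 -0.187; 0 0 0 0 0 -0.187; 0 0 0 0 0 -0.187; 0 0 0 0 0 -0.187; 0 0 0 0 0 -0.187; 0 0 0 0 0 -0.187; 0.044 0.0269 0 0 0 0; 0.044 0.0269 0 0 0 0; 0.044 0.0269 0 0 0 0; 0.044 0.0269 0 0 0 0; 0.044 0.0269 0 0 0 0; 0.044 0.0269 0 0 0 0; 0 0 0.04 0 0 0; 0 0 0.04 0 0 0; 0 0 0.035 0 0 0; 0 0 0 0 0 0; 0 0 0 0 0 0",
)

```text
time: 6.72
position: [0.4228, -0.1841, 0.1058]
orientation: [0.708, -0.706, 0.0, -0.0]
wrist_force: [0.0, -0.4, -0.1]
grip_width: 0.0201
grasp_force: 59.3
```

```bash
python3 -c "
from h2 import *
st()
b,d=snap('scene'); cv2.imwrite('pics/d.png',cv2.resize(b[140:300,130:390,::-1],(780,480)))"
```

```text
t 6.72 pos [ 0.4228 -0.1841  0.1058] toolx yaw -89.86 q [ 0.02  0.25 -0.7   0.   -0.63 -0.02] F [ 0.  -0.4 -0.1] w 0.0201 g 59.3 tilt 0.0002
```

View pics/d.png

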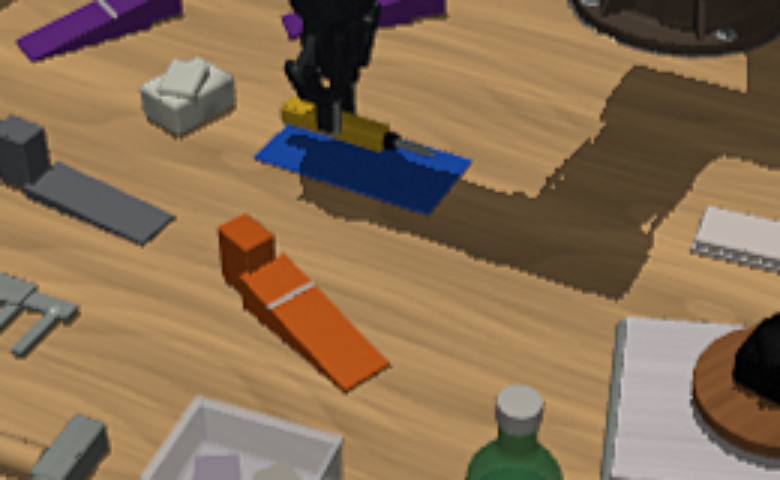

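The pick is held level above the mat (crop 340,125), tip towards +y. I lower and release it.

Request:
send_rows(
  moves="0 0 0.01 0 0 0; 0 0 0.009 0 0 0; 0 0 0 0 0 0; 0 0 0 0 0 0",
)

```text
time: 7.28
position: [0.4224, -0.184, 0.0858]
orientation: [0.708, -0.706, 0.0, -0.0]
wrist_force: [0.4, 0.1, -0.3]
grip_width: 0.0205
grasp_force: 59.5
```

Request:
send_rows(
  moves="0 0 0 0 0 0; 0 0 0 0 0 0; 0 0 0 0 0 0; 0 0 0 0 0 0",
  claw=100,
)

```text
time: 7.78
position: [0.4223, -0.184, 0.0859]
orientation: [0.708, -0.706, -0.0, 0.0]
wrist_force: [-0.1, 0.0, 0.5]
grip_width: 0.0517
grasp_force: 0.0
```

Request:
send_rows(
  moves="0 0 -0.04 0 0 0; 0 0 -0.06 0 0 0; 0 0 -0.03 0 0 0; 0 0 0 0 0 0",
  claw=0,
)

```text
time: 8.28
position: [0.4235, -0.1841, 0.2185]
orientation: [0.708, -0.706, 0.002, -0.002]
wrist_force: [-0.4, 0.1, -0.6]
grip_width: 0.0852
grasp_force: 0.0
```

```bash
python3 -c "
from h2 import *
st()"
```

```text
t 8.28 pos [ 0.4235 -0.1841  0.2185] toolx yaw -89.87 q [ 0.02  0.08 -0.57  0.   -0.92 -0.02] F [-0.4  0.1 -0.6] w 0.0852 g 0.0 tilt 0.0002
```

Request:
send_rows(
  moves="-0.0065 -0.0468 0 0 0 0; -0.0065 -0.0468 0 0 0 0; -0.0065 -0.0468 0 0 0 0; -0.0065 -0.0468 0 0 0 0; 0 0 0 0 0 0.126; 0 0 0 0 0 0.126; 0 0 0 0 0 0.126; 0 0 0.05 0 0 0; 0 0 0.05 0 0 0; 0 0 0.03 0 0 0; 0 0 0 0 0 0; 0 0 0 0 0 0",
)

```text
time: 9.78
position: [0.6099, -0.1577, 0.0864]
orientation: [-0.563, 0.827, -0.0, 0.0]
wrist_force: [-0.1, -0.5, -0.1]
grip_width: 0.0853
grasp_force: 0.0
```

Request:
send_rows(
  moves="0 0 0 0 0 0; 0 0 0 0 0 0; 0 0 0 0 0 0; 0 0 0 0 0 0; 0 0 0 0 0 0; 0 0 0 0 0 0; 0 0 0 0 0 0",
  claw=255,
)

```text
time: 10.65
position: [0.6102, -0.1577, 0.0869]
orientation: [-0.563, 0.827, -0.001, 0.001]
wrist_force: [-0.5, 0.4, 6.6]
grip_width: 0.0292
grasp_force: 60.1
```

```bash
python3 - <<'E'
from h2 import *
st()
b,db=snap('scene'); a,da=snap('top')
np.savez('s1.npz',a=a,da=da,b=b,db=db)
cv2.imwrite('pics/e.png',cv2.resize(b[140:340,130:450,::-1],(800,500)))
# bar: depth columns across low edge in world, stand frame guess
yaw=np.radians(106.4);ex=np.array([np.cos(yaw),np.sin(yaw)]);ey=np.array([-ex[1],ex[0]]);c=np.array([.618,.159])
for cam,im,d in(("top",a,da),("scene",b,db)):
    P=world(cam,d); L=P[...,:2]-c; sx=L@ex; sy=L@ey
    for y0 in(-.07,-.035,0,.035,.07):
        m=(abs(sy-y0)<.012)&(sx>-.04)&(sx<.05)&(d>0)
        o=np.argsort(sx[m]); print(cam,y0,[(int(round(x*1000)),int(round(z*1000))) for x,z in zip(sx[m][o][::4],P[...,2][m][o][::4])])
E
```

```text
t 10.65 pos [ 0.6102 -0.1577  0.0869] toolx yaw -111.52 q [ 0.06  0.49 -0.33  0.   -0.74 -0.43] F [-0.5  0.4  6.6] w 0.0292 g 60.1 tilt -0.0004
top -0.07 [(10, 27), (11, 30), (13, 28), (15, 34), (16, 30), (17, 30), (19, 27), (20, 31), (22, 32), (23, 29), (25, 34), (27, 28), (28, 31), (30, 29), (31, 29), (32, 31), (35, 31), (36, 33), (38, 33), (39, 29), (41, 32), (42, 33), (44, 28), (45, 29), (46, 31), (47, 33), (50, 31)]
top -0.035 [(10, 35), (14, 26), (16, 31), (18, 28), (20, 30), (22, 28), (24, 30), (25, 31), (27, 31), (28, 28), (29, 33), (31, 32), (32, 30), (34, 27), (36, 33), (37, 33), (39, 27), (39, 34), (42, 29), (43, 31), (44, 32), (46, 31), (47, 34), (49, 32)]
top 0 [(33, 29), (37, 31), (39, 29), (41, 31), (42, 32), (44, 34), (46, 33), (47, 34), (49, 32)]
top 0.035 []
top 0.07 []
scene -0.07 [(-31, -1), (-28, 1), (-27, -1), (-26, 2), (-25, -2), (-24, 0), (-23, -1), (-22, -3), (-21, -2), (-20, -2), (-19, -3), (-18, -2), (-17, -3), (-16, 0), (-15, 0), (-14, -1), (-13, 0), (-12, -2), (-11, -3), (-10, -1), (-9, 2), (-8, -3), (-7, -3), (-6, 2), (-5, -3), (-4, -1), (-4, 0), (-3, -2
[... 3414 characters left out ...]
84), (-38, 384), (-38, -1), (-37, -1), (-35, -2), (-34, 1), (-33, 0), (-32, 0), (-30, -2), (-29, 0), (-28, -2), (-27, -1), (-26, 1), (-25, -1), (-23, -5), (-22, 1), (-21, -2), (-19, 0), (-18, -3), (-17, -1), (-16, -5), (-14, 0), (-13, 1), (-11, -4), (-10, 1), (-9, -2), (-7, -1), (-6, 1), (-5, -4), (-4, 16), (-2, 21), (-1, 20), (0, 20), (1, 21), (3, 20), (4, 28), (5, 26), (7, 26), (7, 30), (9, 27), (11, 29), (12, 28), (13, 31), (15, 28), (16, 31), (18, 27), (19, 28), (20, 29), (21, 29), (23, 29), (25, 31), (26, 29), (27, 30), (29, 29), (30, 27), (32, 30), (34, 30), (34, 31), (36, 31), (37, 28), (38, 34), (39, 31), (41, 30), (43, 30), (43, 33), (45, 31), (46, 29), (48, 28), (48, 29), (50, 30)]
```

View pics/e.png

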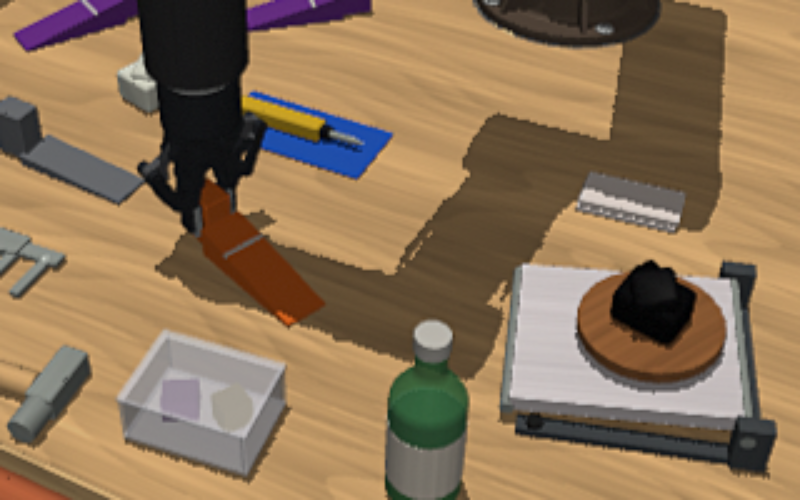

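The pick lies on the mat (crop 300,120), the wedge block is gripped, and the low edge runs from (515,265) to (503,415). Next I turn the wedge and line it up in front of the bar.

Request:
send_rows(
  moves="0 0 -0.004 0 0 0; 0 0 0 0 0 -0.165; 0 0 0 0 0 -0.165; 0 0 0 0 0 -0.165; 0 0 0 0 0 -0.166; -0.0333 -0.0242 0 0 0 0; -0.0333 -0.0242 0 0 0 0; -0.0333 -0.0242 0 0 0 0; -0.0333 -0.0242 0 0 0 0; 0 0 0 0 0 0; 0 0 0.004 0 0 0; 0 0 0 0 0 0; 0 0 0 0 0 0",
)

```text
time: 12.38
position: [0.665, -0.0028, 0.087]
orientation: [0.8, -0.6, 0.0, -0.001]
wrist_force: [-2.0, 5.2, 7.5]
grip_width: 0.0295
grasp_force: 60.4
```

```bash
python3 - <<'E'
from h2 import *
from m import mask
st()
b,db=snap('scene')
cv2.imwrite('pics/f.png',cv2.resize(b[180:340,230:450,::-1],(800,582)))
m=mask(b,(5,190,40),(13,255,255),(280,295,560,420))>0
P=world('scene',db)[m]; P=P[P[:,2]<.04]
yaw=np.radians(106.4);ex=np.array([np.cos(yaw),np.sin(yaw)]);ey=np.array([-ex[1],ex[0]]);c=np.array([.6176,.1604])
L=np.c_[(P[:,:2]-c)@ex,(P[:,:2]-c)@ey]*1000
print(len(L),np.percentile(L,[1,99],axis=0).round(1), cv2.minAreaRect(L.astype(np.float32)))
E
```

```text
pick top 251 z pct [0.0144 0.0187 0.0225]
  rect mm [583.   78.5] [103.5  20.3] 4.9 corners [[531.0, 84.0], [532.0, 64.0], [635.0, 73.0], [634.0, 93.0]]
pick scene 298 z pct [0.0153 0.0187 0.0209]
  rect mm [583.5  80.8] [103.7  20.8] 3.8 corners [[531.0, 88.0], [532.0, 67.0], [636.0, 74.0], [635.0, 95.0]]
wedge top 526 z pct [0.0053 0.0175 0.0328]
  rect mm [636.2 -99. ] [164.1  44.7] 68.4 corners [[585.0, -167.0], [627.0, -184.0], [687.0, -31.0], [646.0, -15.0]]
  block 14 [ 601.5 -152.1] [38.9 12.9] 46.1 [ 0.6001 -0.1544  0.0517] 0.05194684140165891
  ramp axis [0.3818248  0.92423472] [ 0.641729   -0.08094836  0.01769955] 67.55323920031755
wedge scene 988 z pct [0.0041 0.018  0.0546]
  rect mm [635.2 -98.5] [172.6  46.5] 68.4 corners [[582.0, -170.0], [625.0, -187.0], [689.0, -27.0], [645.0, -10.0]]
  block 135 [ 611.2 -158.3] [42.2 30.4] 64.7 [ 0.6131 -0.1583  0.0541] 0.054276462448718865
  ramp axis [0.35616772 0.93442204] [ 0.64386223 -0.07886695  0.01652434] 69.13497192252261
mat top 1621 z pct [-0.0001  0.0034  0.0069]
  rect mm [ 422.8 -158.9] [ 83.5 173.2] 0.1 corners [[381
[... 175 characters left out ...]
, [468.0, -248.0], [470.0, -69.0], [376.0, -68.0]]
board top 1813 ((474.76641845703125, 207.7130126953125), (250.3950958251953, 284.3231201171875), 0.0395783856511116) [[349.0, 350.0], [350.0, 65.0], [600.0, 66.0], [600.0, 350.0]]
board scene 1541 ((475.6307678222656, 208.95028686523438), (281.93756103515625, 248.58253479003906), 89.97019958496094) [[351.0, 68.0], [600.0, 68.0], [600.0, 350.0], [351.0, 350.0]]
t 12.38 pos [ 0.665  -0.0028  0.087 ] toolx yaw -73.71 q [ 0.29  0.54 -0.25 -0.   -0.78 -0.  ] F [-2.   5.2  7.5] w 0.0295 g 60.4 tilt -0.0005
969 [[-188.7  -24.4]
 [ -23.5   22. ]] ((-106.23857116699219, -1.0823650360107422), (50.33651351928711, 168.27621459960938), 89.60834503173828)
```

View pics/f.png

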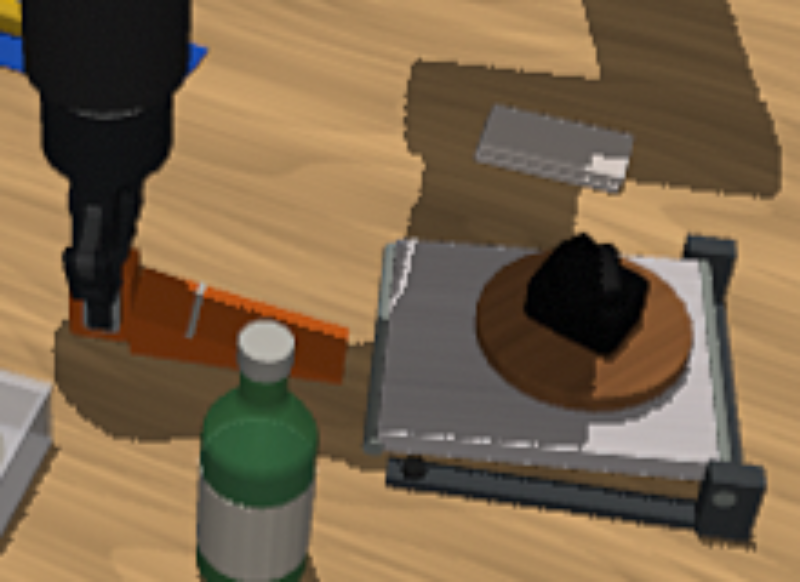

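The wedge stands lined up, tip about 20 mm short of the bar (tip 345,355; bar 380,345). I push it in most of the way.

Request:
send_rows(
  moves="-0.012 0 0 0 0 0; -0.012 0 0 0 0 0; -0.01 0 0 0 0 0; -0.01 0 0 0 0 0; -0.01 0 0 0 0 0; -0.01 0 0 0 0 0; -0.01 0 0 0 0 0; -0.01 0 0 0 0 0; -0.01 0 0 0 0 0; -0.008 0 0 0 0 0; 0 0 0 0 0 0; 0 0 0 0 0 0",
)

```text
time: 13.92
position: [0.6365, 0.0931, 0.0869]
orientation: [0.8, -0.6, 0.001, 0.0]
wrist_force: [1.3, -6.6, 6.4]
grip_width: 0.0291
grasp_force: 60.4
```

```bash
cat > t.py <<'E'
from h2 import *
import sys
st()
yaw=np.radians(106.4);ex=np.array([np.cos(yaw),np.sin(yaw)]);ey=np.array([-ex[1],ex[0]]);c=np.array([.6176,.1604])
def tilt(im,d,cam='scene'):
    P=world(cam,d); h=cv2.cvtColor(im,cv2.COLOR_RGB2HSV); L=P[...,:2]-c; sx=L@ex; sy=L@ey
    m=(sx>.012)&(sx<.17)&(abs(sy)<.075)&(P[...,2]>.02)&(P[...,2]<.055)&(h[...,1]<60)&(d>0)
    for _ in range(4):
        A=np.c_[sx[m],sy[m],np.ones(m.sum())]; k=np.linalg.lstsq(A,P[...,2][m],rcond=None)[0]
        m&=abs(sx*k[0]+sy*k[1]+k[2]-P[...,2])<.006
    print(cam,'deck tilt rad',(-k[0]).round(4),'roll',k[1].round(4),'z at bar',k[2].round(4),m.sum())
s=np.load('s0.npz'); tilt(s['b'],s['db']); tilt(s['a'],s['da'],'top')
b,db=snap('scene'); tilt(b,db); a,da=snap('top'); tilt(a,da,'top')
P=world('scene',db);h=cv2.cvtColor(b,cv2.COLOR_RGB2HSV);L=P[...,:2]-c;sx=L@ex;sy=L@ey
m=(abs(sx+.057)<.16)&(abs(sy)<.04)&(h[...,0]>4)&(h[...,0]<14)&(h[...,1]>190)&(P[...,2]<.04)&(sx<0)
print('ramp yaw rect',cv2.minAreaRect((np.c_[sx[m],sy[m]]*1000).astype(np.float32)))
if len(sys.argv)>1: cv2.imwrite('pics/'+sys.argv[1],cv2.resize(b[180:340,230:450,::-1],(800,582)))
E
python3 t.py g.png
```

```text
t 13.93 pos [0.6365 0.0931 0.0869] toolx yaw -73.73 q [ 0.45  0.51 -0.3   0.   -0.76 -0.17] F [ 1.3 -6.6  6.4] w 0.0291 g 60.4 tilt 0.0014
scene deck tilt rad -0.0687 roll -0.0007 z at bar 0.0278 1751
top deck tilt rad -0.0722 roll -0.0029 z at bar 0.0284 1273
scene deck tilt rad -0.0154 roll -0.0002 z at bar 0.0381 1756
top deck tilt rad -0.0198 roll -0.0003 z at bar 0.0384 975
ramp yaw rect ((-48.99890899658203, -0.8371963500976562), (84.15233612060547, 47.9425163269043), 0.043799981474876404)
```

View pics/g.png

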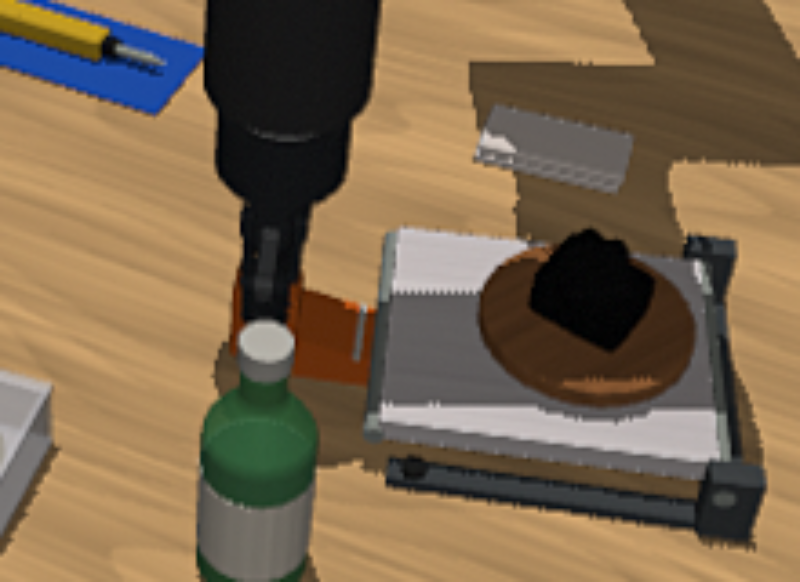

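The ramp is under the bar with the white line at (360,330), just short of it, and the tilt is about -0.016 rad. I push 13 mm more.

Request:
send_rows(
  moves="-0.005 0 0 0 0 0; -0.005 0 0 0 0 0; -0.003 0 0 0 0 0; 0 0 0 0 0 0; 0 0 0 0 0 0",
)

```text
time: 14.65
position: [0.6331, 0.105, 0.0869]
orientation: [0.8, -0.6, 0.001, 0.0]
wrist_force: [1.6, -10.6, 6.3]
grip_width: 0.0294
grasp_force: 60.4
```

```bash
python3 t.py; python3 t.py|grep deck|tail -2
```

```text
t 14.65 pos [0.6331 0.105  0.0869] toolx yaw -73.74 q [ 0.47  0.51 -0.3   0.   -0.76 -0.19] F [  1.6 -10.6   6.3] w 0.0294 g 60.4 tilt 0.0019
scene deck tilt rad -0.0687 roll -0.0007 z at bar 0.0278 1751
top deck tilt rad -0.0722 roll -0.0029 z at bar 0.0284 1273
scene deck tilt rad -0.0004 roll -0.001 z at bar 0.0408 1740
top deck tilt rad 0.0003 roll 0.0009 z at bar 0.0415 987
ramp yaw rect ((-43.05460739135742, -0.8629684448242188), (71.82559204101562, 47.33893585205078), 0.7146032452583313)
scene deck tilt rad -0.0004 roll -0.0008 z at bar 0.0408 1752
top deck tilt rad -0.0017 roll 0.0003 z at bar 0.0413 983
```

Level within 1 mrad. I release and retract straight up.

Request:
send_rows(
  moves="0 0 0 0 0 0; 0 0 0 0 0 0; 0 0 0 0 0 0; 0 0 0 0 0 0",
  claw=110,
)

```text
time: 15.35
position: [0.6324, 0.1079, 0.0857]
orientation: [0.8, -0.599, -0.0, 0.0]
wrist_force: [-1.0, 0.2, 0.3]
grip_width: 0.0484
grasp_force: 0.0
```

Request:
send_rows(
  moves="0 0 -0.03 0 0 0; 0 0 -0.06 0 0 0; 0 0 -0.06 0 0 0; 0.05 0 -0.03 0 0 0; 0.05 0 0 0 0 0; 0 0 0 0 0 0; 0 0 0 0 0 0",
)

```text
time: 16.23
position: [0.6605, 0.0117, 0.2655]
orientation: [0.8, -0.6, -0.0, 0.0]
wrist_force: [0.8, 0.2, 0.5]
grip_width: 0.0485
grasp_force: 0.0
```

```bash
python3 t.py; python3 t.py|grep deck|tail -2; python3 -c "
from h2 import *
b,d=snap('scene'); cv2.imwrite('pics/z.png',cv2.resize(b[:,:,::-1],(800,600)))"
```

```text
t 16.23 pos [0.6605 0.0117 0.2655] toolx yaw -73.71 q [ 0.31  0.36 -0.08 -0.   -1.14 -0.03] F [0.8 0.2 0.5] w 0.0485 g 0.0 tilt -0.0002
scene deck tilt rad -0.0687 roll -0.0007 z at bar 0.0278 1751
top deck tilt rad -0.0722 roll -0.0029 z at bar 0.0284 1273
scene deck tilt rad -0.0003 roll -0.0018 z at bar 0.0408 1753
top deck tilt rad -0.0035 roll 0.001 z at bar 0.0411 1037
ramp yaw rect ((-42.87990951538086, 0.34447669982910156), (71.83837127685547, 50.10470962524414), 0.16515754163265228)
scene deck tilt rad -0.0025 roll -0.0003 z at bar 0.0407 1747
top deck tilt rad -0.0052 roll -0.0016 z at bar 0.0412 1044
```

View pics/z.png

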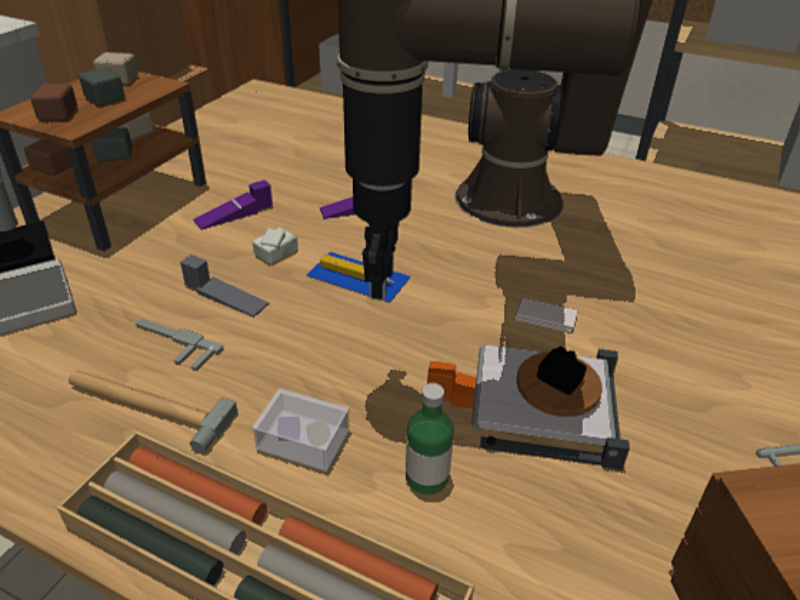

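The board is level and carried by the wedge (block at 440,375). The pick is on the mat at (345,265), nothing else has moved, and the arm is clear.

```bash
python3 -c "
from h import *
print(r.finish_job())"
```

```text
the job is handed in; nothing more can be done
None
```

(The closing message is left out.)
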